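Slide the lid off the domino box

TASK

Open the longer of the two wooden slide-lid boxes: take its lid by the grip, lift the grip end over the stop lip and slide the lid out along its grooves towards that end until it is clear. Then lower the lid, still held, onto the round coaster so that it lies flat and centred, grip up, and let go. Leave the shorter box shut.

Things in the scene. Friction and masses are not known exactly. Their poses are not given: they have to be found in the camera images.
- domino_box: Longer wooden box, 160 (x) x 96 (y) x 59 mm high, fixed; dominoes inside. Origin: centre of underside; +x to its back. Lid's bed 40 mm up, 2.5 mm side play. At the front (-x) a stop lip rises 5 mm above the bed, 3 mm ahead of the lid. Rails over the lid's edges only from x=+18 mm to the back, 14 mm clear above the bed. Lift 7-9 mm (more only tilts the lid), slide 55 mm or more to -x: clear of the rails.
- domino_lid: The longer box's lid, its origin at the centre of its grip: a block 28 long (x) x 14 wide (y: pinch across this) x 24 mm high, near the front end of a loose wooden lid 140 x 78 x 5 mm, about 90 g. The point is 12 mm above the lid's top, 17 mm above its underside, 57 mm above the shelf when shut. x runs along the lid to its back, z up; the lid's centre is 45 mm from the point along +x.
- coaster: The round silicone coaster, 104 mm across, 4 mm thick, fixed flat on the shelf. Origin: centre of its underside, on the shelf. (A square cork mat lies elsewhere.)
- short_grip (a point): Centre of the same kind of grip on the lid of the shorter box (110 mm long x 96 mm wide x 59 mm high; lid 90 mm long, loose). To be left alone, lid shut. The lid's centre lies 22 mm from this point along its +x.

How it is judged:
By the outcome, as a careful person would: the job done as asked, in the order asked, and still so for the second after the job is handed in, with the robot touching nothing.
It also fails if it takes over 46 s, if anything falls off the work surface, if the arm or the gripper's body presses on something with over 40 N, if the wrist force passes 120 N, or if a joint passes its speed limit or range.

ROBOT

A 6-joint arm with a two-finger parallel gripper is mounted at the origin on the work surface. World frame = base frame: x ahead of the robot, y to its left, z up, the work surface at z = 0. Lengths are in m, angles in rad, forces in N, time in s.
With the tool pointing down it reaches from about 0.25 to 0.725 m from the base axis. Payload 4 kg.
Tool frame: the origin (TCP) lies at the very end of the fingers, on their centre line; the grasp point (between the pads) lies 19 mm behind it; z points along the fingers, y is the direction in which the jaws open and shut (so a half turn about z gives the same grasp; the last joint's range is limited). The gripper opens to 85 mm and grips with 20 to 120 N. Pads are 22 mm wide; open, the fingers measure 114 mm over their backs; the gripper's body (76 mm by 85 mm) begins 54 mm behind the grasp point. The pads swing forward as they close: fully open they stand 13 mm farther back than shut.
Start: joints at [1.151, 0.241, 0.005, 1.335, 0, 1.571], TCP at [0.204, 0.457, 0.231] pointing down, gripper open.
Joint ranges: [-2.72, 2.72], [-1.05, 1.87], [-1.09, 1.28], [-1.99, 2.15], [-1.42, 1.44], [-3.14, 3.14]. Speed limits (rad/s): [2.79, 2.79, 3.14, 3.14, 3.14, 3.14].

INTERFACE

Orientations are given as a unit quaternion [x, y, z, w].
In Python, from workcell import bot gives the robot as it stands.
- The arm moves only by the shell command python3 -m crank 'ROWS'. ROWS is JSON, a list that holds one entry, the list of rows, each a list of 5 numbers: the shift along the tool's x, y, z in mm, then the turn about the tool's z in degrees, then the closure in counts, from 0 (fully open) to 255 (shut). In form: [[[tx, ty, tz, turn, grip], ...]]. A call has 1 to 12 rows; each row shifts and turns the pose as measured when the row begins, along the tool's axes as they then stand; what a row does not reach is not made up. A row lasts 1/8 s, in which the tool goes at most 62.5 mm and 10.7 degrees, less where a joint would pass 70% of its speed; a pose out of reach is approached as far as the arm can. A call is refused whole if a number of a shift passes 62.5 or a number of a turn 10.7, either way. A call with a gripper value outside its range is refused whole. The fingers move at their own pace and stop on an object; the grip force is fixed at half the most. Time passes only in rows, so rows that do not move let the fingers close. It gives the time, the measured TCP pose, the force and the opening at its end, in the units of the state.
- bot.get_obs(): the state, without advancing time (a new reading comes with each control period).
- bot.camera(name): name is "scene" or "side" or "wrist"; returns a dict with "img" (480x640x3 uint8, blue, green, red), "depth" (480x640 float32, m along the optical axis (not along the pixel's ray), 0 where there is no reading), "fx", "fy", "cx", "cy" (pixels), "R" (3x3) and "t" (3): a world point X has camera coordinates R X + t; the wrist camera has in their place "T_tool_cam" (4x4, takes a point from camera to tool coordinates, whose origin is the TCP and whose axes are the flange's). Camera axes: x right, y down, z forward; pixel columns grow to the right and rows downward; lengths in m; the calibration is good to about 2 mm. The wrist camera is an equidistant fisheye: a pixel r from the principal point sees the ray r / f radians off the axis. A picture is of the moment at which its call begins: read the wrist's pose just before it.
- bot.job_done(): hands the job in, once; it reports no verdict.
The state is a dict: "clock": time; "joint_pos": joint angles; "joint_vel": joint speeds; "tau": joint torques, N m; "eef_pos": TCP position; "tool_rot": TCP orientation; "ft_force": force on the tool from outside, world axes, zero at the start; "ft_torque": the same for the moment, N m; "grip_width": finger opening in m.
Only numpy, scipy, OpenCV 4.12 (cv2) and the standard library are available. Lean on these libraries where they do the work, as an engineer would, in place of code of your own. Each camera call takes 0.05 s, during which the arm holds its last target.

## Working session

There is one attempt and no reset: what is moved stays moved. The work goes in short steps, Python scripts to look and compute and a shell command to move; the robot and the scene stay as the last step left them, time stands still between calls to the robot, and variables do not carry over. Pictures are saved under pics/ and viewed, and the job is handed in when it is done.

```bash
mkdir -p pics; ls
python3 - <<'E'
from workcell import bot
import cv2,numpy as np
o=bot.get_obs(); print(o)
for n in ("scene","side"):
    c=bot.camera(n); cv2.imwrite(f"pics/{n}0.png",c["img"]); np.savez(f"{n}0.npz",**c)
    print(n,c["fx"],c["fy"],c["cx"],c["cy"],c["R"],c["t"])
E
```

```text
pics
{'clock': 0.0, 'joint_pos': array([ 1.15098687e+00,  2.41436490e-01,  3.70520729e-03,  1.33518300e+00,
       -3.13446737e-05,  1.57078814e+00]), 'joint_vel': array([ 0.00187611, -0.00181767,  0.00278096, -0.00135419, -0.00115681,
       -0.00076406]), 'tau': array([ 1.13332520e-03, -3.72320831e+01,  2.52406383e+01,  1.70655444e-02,
       -4.51684139e-05,  5.70815416e-06]), 'eef_pos': array([0.20354306, 0.45599947, 0.23039395]), 'tool_rot': array([ 2.08362585e-01,  9.78051078e-01, -1.03899740e-03, -2.05331354e-04]), 'ft_force': array([ 1.19179778,  0.29485141, -0.10176254]), 'ft_torque': array([0.01352398, 0.02818613, 0.03394582]), 'grip_width': 0.08518992191202188}
scene 606.6229742721545 606.6229742721545 308.1661431126479 243.8537705662311 [[ 0.43891388  0.8982894   0.0207547 ]
 [ 0.4846023  -0.2172044  -0.84733869]
 [-0.75664736  0.38196649 -0.53064713]] [-0.25596358 -0.21379629  1.39089412]
side 525.2950870675484 525.2950870675484 313.10673328080657 232.91367420054354 [[-0.99848812 -0.05457722 -0.00654299]
 [-0.02501227  0.55711048 -0.83006162]
 [ 0.04894762 -0.82864301 -0.55763329]] [0.55873976 0.05863502 1.00180352]
```

View pics/scene0.png

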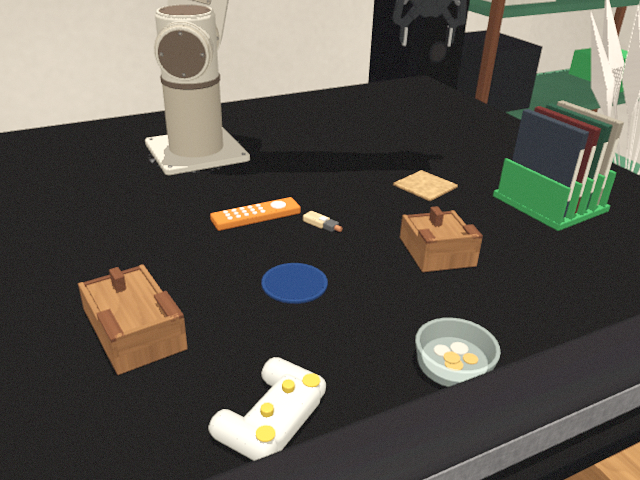

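View pics/side0.png

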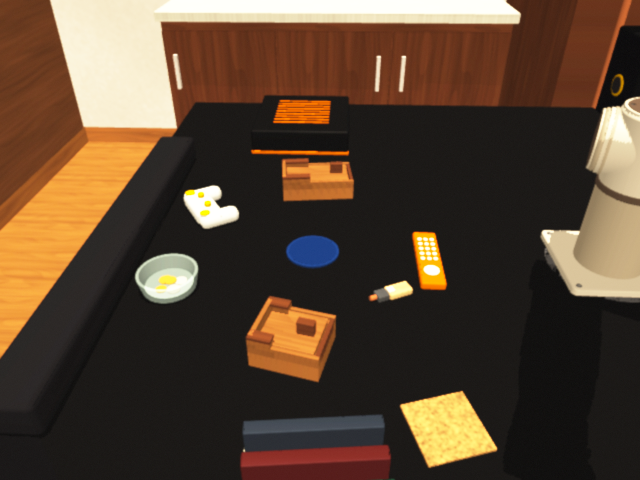

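The scene view shows the longer box at about (130,315), its grip at (118,280), the coaster at (294,283) and the shorter box at (440,240). In the side view they are at (317,180), (336,168), (312,251) and (291,340).

```bash
cat > h.py <<'E'
import numpy as np,cv2
def load(n): return dict(np.load(n,allow_pickle=True))
def ray(c,u,v,z):
    R=c["R"];t=c["t"];o=-R.T@t
    d=R.T@np.array([(u-c["cx"])/c["fx"],(v-c["cy"])/c["fy"],1.0])
    return o+d*(z-o[2])/d[2]
def cloud(c):
    v,u=np.mgrid[:480,:640];d=c["depth"]
    P=np.stack([(u-c["cx"])/c["fx"]*d,(v-c["cy"])/c["fy"]*d,d],-1)
    return (P-c["t"])@c["R"]
E
python3 - <<'E'
from h import *
for n in("scene","side"):
    c=load(n+"0.npz");img=c["img"];h=cv2.cvtColor(img,cv2.COLOR_BGR2HSV)
    P=cloud(c)
    m=cv2.inRange(h,(105,120,60),(130,255,255));k,l,s,ce=cv2.connectedComponentsWithStats(m)
    i=1+np.argmax(s[1:,4]);
    vv,uu=np.where(l==i)
    Q=np.array([ray(c,u,v,.004) for u,v in zip(uu,vv)]);print(n,"coaster",s[i],Q.mean(0),np.ptp(Q,axis=0),"mid",(Q.max(0)+Q.min(0))/2)
    for z0,z1 in((.063,.075),(.05,.062)):
        mm=(P[...,2]>z0)&(P[...,2]<z1)&(c["depth"]>0)
        k,l,s,ce=cv2.connectedComponentsWithStats(mm.astype(np.uint8))
        for j in range(1,k):
            if s[j,4]>25: 
                q=P[l==j]; print(z0,s[j],ce[j].round(1),q.mean(0).round(4),np.ptp(q,axis=0).round(3))
for n,b,nm in(("scene",(70,255,200,375),"L"),("side",(265,145,370,210),"L")):
    c=load(n+"0.npz")["img"][b[1]:b[3],b[0]:b[2]]
    f=6 if n=="side" else 5
    cv2.imwrite(f"pics/{n}_{nm}.png",cv2.resize(c,None,fx=f,fy=f,interpolation=cv2.INTER_CUBIC))
E
```

```text
scene coaster [ 261  263   67   41 2145] [ 0.56603865 -0.01629133  0.004     ] [0.10957225 0.10499585 0.        ] mid [ 0.56429194 -0.01512842  0.004     ]
0.063 [228   0  54   5 132] [251.5   1.3] [-1.2601  0.6346  0.0682] [0.045 0.24  0.012]
0.063 [  0   6 164  15 558] [78.3 12.9] [-1.2608 -0.0593  0.0691] [0.053 0.596 0.012]
0.063 [372  26  28  14  99] [385.5  32. ] [-0.582   0.8691  0.0688] [0.182 0.014 0.011]
0.063 [454  36  11   5  40] [458.8  37.5] [-0.4209  1.0638  0.0689] [0.017 0.042 0.011]
0.063 [407  38  39   8 143] [425.6  41.1] [-0.421   0.9259  0.0689] [0.045 0.144 0.012]
0.063 [484  43  14   6  50] [490.5  45.6] [-0.2916  1.0924  0.0694] [0.035 0.04  0.012]
0.063 [607  56  17   6  65] [614.9  58.2] [-0.0227  1.3583  0.0693] [0.037 0.053 0.011]
0.063 [591  62  20   7  84] [600.3  64.7] [0.0131 1.2546 0.0691] [0.048 0.066 0.012]
0.063 [623  71  17   8  67] [631.4  75. ] [0.1249 1.2536 0.0689] [0.059 0.036 0.012]
0.063 [167 121  55  15 283] [194.9 130.1] [ 0.0483 -0.013   0.0691] [0.071 0.115 0.012]
0.063 [503 163 113  36 646] [556.  181.8] [0.5577 0.5253 0.0691] [0.151 
[... 2871 characters left out ...]
.05  0.012]
0.05 [608  67  32  23 145] [623.2  78.9] [-0.4192 -0.9597  0.0564] [0.023 0.221 0.012]
0.05 [251 131  98   7 430] [300.  134.1] [ 0.6192 -0.4608  0.0561] [0.257 0.016 0.012]
0.05 [   0  137  195  280 2138] [ 92.9 305.2] [0.894  0.1811 0.0568] [0.047 0.847 0.012]
0.05 [283 158  28  24 370] [295.2 170.2] [ 0.6142 -0.2506  0.0581] [0.07  0.104 0.012]
0.05 [331 166  12   6  55] [336.7 168.4] [ 0.5191 -0.2661  0.0563] [0.026 0.012 0.012]
0.05 [579 229  61  34 390] [606.9 251.9] [0.0319 0.0403 0.0561] [0.081 0.088 0.012]
0.05 [246 296  46  51 776] [265.9 321.5] [0.6167 0.2482 0.0583] [0.059 0.101 0.012]
0.05 [297 324  20  12 121] [306.3 329.9] [0.555  0.2618 0.056 ] [0.028 0.014 0.012]
```

View pics/scene_L.png

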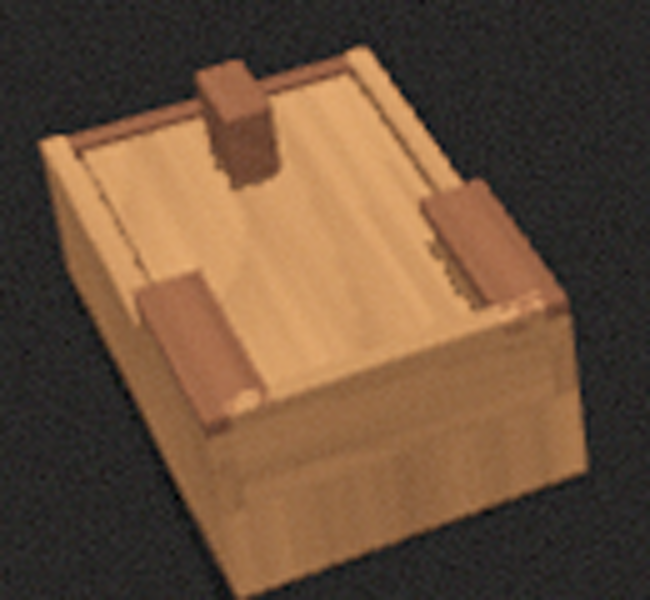

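View pics/side_L.png

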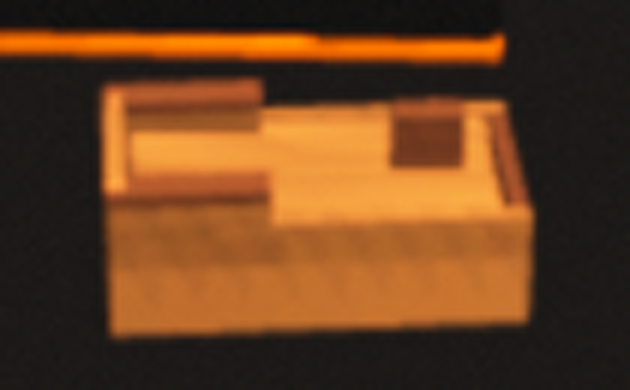

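Run:
```python
from h import *
c=load("scene0.npz")
def p(u,v,z,o=(70,255),f=5,c=c): return ray(c,u/f+o[0]-.4,v/f+o[1]-.4,z)[:2]
for a,b in(((135,293),(207,432)),((203,270),(265,390)),((420,195),(490,303)),((483,180),(568,303))):
    A,B=p(*a,.059),p(*b,.059);d=B-A;print("rail",A.round(4),B.round(4),np.degrees(np.arctan2(d[1],d[0])).round(1),np.hypot(*d).round(4))
g=[p(*a,.069) for a in((195,72),(240,60),(275,110),(222,125))];print(np.round(g,4),np.mean(g,0))
s=load("side0.npz")
q=lambda u,v,z:p(u,v,z,(265,145),6,s)
for a,b in(((103,82),(262,82)),((105,195),(270,195))): 
    A,B=q(*a,.059),q(*b,.059);d=A-B;print("side rail",A.round(4),B.round(4),np.degrees(np.arctan2(d[1],d[0])).round(1),np.hypot(*d).round(4))
g=[q(*a,.069) for a in((392,102),(460,100),(463,115),(392,117))];print(np.round(g,4),np.mean(g,0))
A,B=q(110,335,0),q(530,322,0);d=A-B;print("base",A,B,np.degrees(np.arctan2(d[1],d[0])),np.hypot(*d))
```

```text
rail [ 0.5911 -0.313 ] [ 0.654  -0.3065] 5.9 0.0633
rail [ 0.5886 -0.2952] [ 0.644  -0.2904] 4.9 0.0557
rail [ 0.5795 -0.2353] [ 0.6334 -0.2303] 5.3 0.0541
rail [ 0.5798 -0.218 ] [ 0.6418 -0.2119] 5.6 0.0623
[[ 0.5095 -0.2811]
 [ 0.5086 -0.2683]
 [ 0.5376 -0.2645]
 [ 0.5388 -0.2792]] [ 0.52363968 -0.27327474]
side rail [ 0.6511 -0.3086] [ 0.5878 -0.3112] 2.4 0.0634
side rail [ 0.6404 -0.213 ] [ 0.5788 -0.2156] 2.4 0.0616
[[ 0.5351 -0.2751]
 [ 0.5089 -0.2779]
 [ 0.5076 -0.265 ]
 [ 0.5348 -0.2622]] [ 0.52159743 -0.27006112]
base [ 0.64056347 -0.2105188 ] [ 0.47985445 -0.22739953] 5.996306431864515 0.16159316277454863
```

```bash
python3 -m crank '[[[-45,-41,0,0,0],[-45,-41,0,0,0],[-45,-41,0,0,0],[-45,-41,0,0,0],[-45,-41,0,0,0],[-45,-41,0,0,0],[-45,-41,0,0,0],[-45,-41,0,0,60],[-45,-41,0,-10,120],[0,0,0,-10,120],[0,0,0,-9.4,120],[0,0,0,0,120]]]'
```

```text
clock: 1.6
eef_pos: [0.4261, -0.0543, 0.2271]
tool_rot: [-0.044, 0.999, -0.002, -0.002]
ft_force: [-0.3, -0.2, -0.2]
grip_width: 0.0453
```

```bash
cat >> h.py <<'E'
from scipy.spatial.transform import Rotation as Rn
def rel(o,target,yaw_y=None):
    "world target -> shift in tool axes, mm; yaw_y = wanted world angle of tool y (deg)"
    R=Rn.from_quat(o["tool_rot"]).as_matrix()
    s=R.T@(np.asarray(target)-o["eef_pos"])*1e3
    a=np.degrees(np.arctan2(R[1,1],R[0,1]))
    print("pos",o["eef_pos"].round(4),"shift",s.round(1),"yawy",a.round(2),"turn",None if yaw_y is None else -((yaw_y-a+90)%180-90),"tilt",np.degrees(np.arccos(-R[2,2])).round(2),"w",o["grip_width"].round(4),"F",o["ft_force"].round(1),"t",o["clock"])
E
python3 - <<'E'
from h import *
from workcell import bot
o=bot.get_obs(); rel(o,[.5225,-.272,.2],95.3); print(o["joint_pos"].round(3))
E
```

```text
Traceback (most recent call last):
  File "h.py", line 17, in rel
    print("pos",o["eef_pos"].round(4),"shift",s.round(1),"yawy",a.round(2),"turn",None if yaw_y is None else -((yaw_y-a+90)%180-90),"tilt",np.degrees(np.arccos(-R[2,2])).round(2),"w",o["grip_width"].round(4),"F",o["ft_force"].round(1),"t",o["clock"])
                                                                                                                                                                                       ^^^^^^^^^^^^^^^^^^^^^
AttributeError: 'float' object has no attribute 'round'
```

```bash
sed -i 's/o\["grip_width"\].round(4)/round(float(o["grip_width"]),4)/' h.py
python3 - <<'E'
from h import *
from workcell import bot
o=bot.get_obs(); rel(o,[.5225,-.272,.2],95.3)
c=bot.camera("wrist"); cv2.imwrite("pics/w1.png",c["img"]); np.savez("w1.npz",pos=o["eef_pos"],q=o["tool_rot"],**c)
print(c["fx"],c["fy"],c["cx"],c["cy"],c["T_tool_cam"].round(3))
E
```

```text
pos [ 0.4261 -0.0543  0.2271] shift [ -76.8 -225.3   27.5] yawy 95.08 turn -0.2159215310210385 tilt 0.29 w 0.0453 F [-0.3 -0.2 -0.2] t 1.6
371.64829954431775 371.64829954431775 328.94744667716856 241.94189786511635 [[ 0.001 -0.954 -0.298  0.076]
 [ 1.     0.001  0.    -0.001]
 [ 0.    -0.298  0.954 -0.143]
 [ 0.     0.     0.     1.   ]]
```

View pics/w1.png

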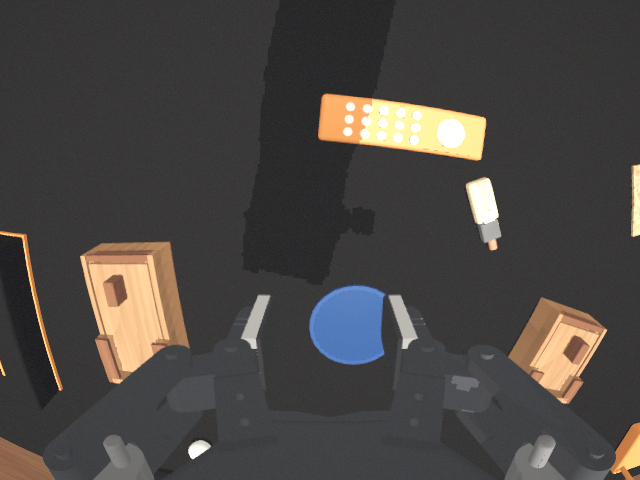

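The wrist view shows the coaster at about (352,325), partly behind the right finger. The longer box's grip is at (115,290), with its front end toward the robot. Next I hover over that grip.

```bash
python3 -m crank '[[[-19,-56,0,0,120],[-19,-56,0,0,120],[-19,-56,0,0,120],[-19,-56,0,0,120],[0,0,0,0,120]]]'
cat >> h.py <<'E'
def wray(w,u,v,z):
    T=w["T_tool_cam"];R=Rn.from_quat(w["q"]).as_matrix()
    u=np.atleast_1d(np.asarray(u,float));v=np.atleast_1d(np.asarray(v,float))
    a=(u-w["cx"])/w["fx"];b=(v-w["cy"])/w["fy"];th=np.hypot(a,b)+1e-12
    d=np.stack([np.sin(th)*a/th,np.sin(th)*b/th,np.cos(th)],-1)
    d=d@T[:3,:3].T@R.T;o=w["pos"]+R@T[:3,3]
    return o+d*((z-o[2])/d[:,2])[:,None]
def circ(P):
    A=np.c_[2*P[:,:2],np.ones(len(P))];s=np.linalg.lstsq(A,(P[:,:2]**2).sum(1),rcond=None)[0]
    return s[:2],np.sqrt(s[2]+s[:2]@s[:2])
E
python3 - <<'E'
from h import *
from workcell import bot
o=bot.get_obs(); rel(o,[.5225,-.272,.2],95.3)
c=bot.camera("wrist"); cv2.imwrite("pics/w2.png",c["img"]); np.savez("w2.npz",pos=o["eef_pos"],q=o["tool_rot"],**c)
w=load("w1.npz")
h=cv2.cvtColor(w["img"],cv2.COLOR_BGR2HSV);m=cv2.inRange(h,(100,100,60),(130,255,255))
k=max(cv2.findContours(m,0,cv2.CHAIN_APPROX_NONE)[0],key=cv2.contourArea)[:,0]
k=k[k[:,0]<378];P=wray(w,k[:,0],k[:,1],.004);print("coaster",circ(P))
E
```

```text
clock: 2.28
eef_pos: [0.5247, -0.2732, 0.2257]
tool_rot: [-0.042, 0.999, -0.001, -0.002]
ft_force: [-0.4, 0.3, -0.7]
grip_width: 0.0455
pos [ 0.5247 -0.2732  0.2257] shift [ 2.   1.4 25.7] yawy 94.82 turn -0.47912863136347994 tilt 0.26 w 0.0455 F [-0.4  0.3 -0.7] t 2.275
coaster (array([ 0.56066377, -0.01373953]), np.float64(0.05244895074095256))
```

View pics/w2.png

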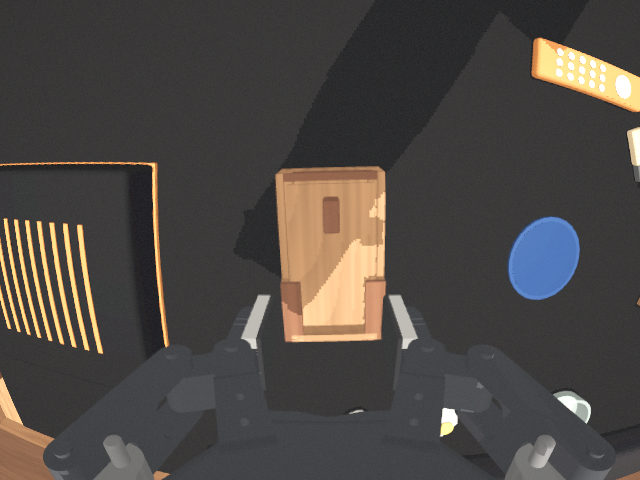

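The longer box now lies square below the camera, with its grip at (331,215), rails at (291,310) and (374,310), and the whole coaster at (544,258).

Run:
```python
from h import *
w=load("w2.npz")
h=cv2.cvtColor(w["img"],cv2.COLOR_BGR2HSV);m=cv2.inRange(h,(100,100,60),(130,255,255))
k=max(cv2.findContours(m,0,cv2.CHAIN_APPROX_NONE)[0],key=cv2.contourArea)[:,0]
P=wray(w,k[:,0],k[:,1],.004);print("coaster",circ(P))
g=w["img"][160:350,260:400];cv2.imwrite("pics/w2c.png",cv2.resize(g,None,fx=3.1,fy=3.1,interpolation=cv2.INTER_CUBIC))
```

```text
coaster (array([ 0.56052312, -0.01461822]), np.float64(0.05235882306520408))
```

View pics/w2c.png

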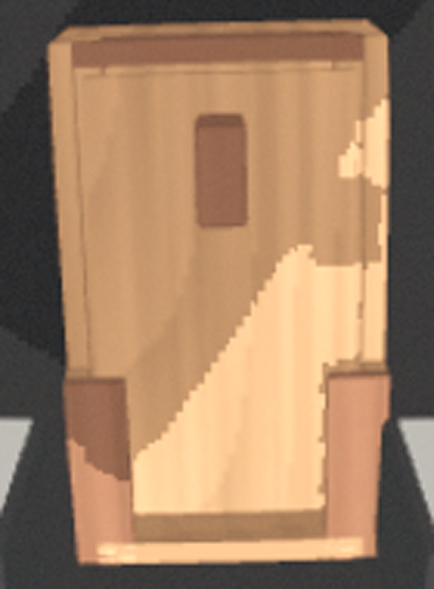

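Run:
```python
from h import *
w=load("w2.npz")
f=lambda a,z:wray(w,a[0]/3.1+260-.35,a[1]/3.1+160-.35,z)[0][:2]
g=[f(a,.069) for a in((196,127),(245,127),(246,227),(198,226))];print(np.round(g,4),np.mean(g,0))
for a,b in (((52,40),(66,370)),((384,35),(388,372))):
    print(a)
for a,b,z in(((66,380),(80,562),.059),((388,378),(376,556),.059),((127,380),(132,510),.059),((197,127),(198,226),.069),((245,127),(246,227),.069)):
    A,B=f(a,z),f(b,z);d=B-A;print(A.round(4),B.round(4),np.degrees(np.arctan2(d[1],d[0])).round(2),np.hypot(*d).round(4))
a,b=f((66,380),.059),f((388,378),.059);print("rail front mid",(a+b)/2)
a,b=f((80,562),.059),f((376,557),.059);print("rail back mid",(a+b)/2,a-b)
o=dict(eef_pos=w["pos"],tool_rot=w["q"],grip_width=0,ft_force=np.zeros(3),clock=0)
rel(o,[*np.mean(g,0),.049],95.3)
```

```text
[[ 0.5064 -0.2805]
 [ 0.5053 -0.2676]
 [ 0.5327 -0.2648]
 [ 0.5335 -0.2778]] [ 0.51947637 -0.27266616]
(52, 40)
(384, 35)
[ 0.5865 -0.3127] [ 0.6495 -0.3062] 5.88 0.0633
[ 0.5779 -0.2182] [ 0.6394 -0.2129] 4.85 0.0618
[ 0.5849 -0.2947] [ 0.6286 -0.2908] 5.16 0.044
[ 0.5064 -0.2803] [ 0.5335 -0.2778] 5.22 0.0273
[ 0.5053 -0.2676] [ 0.5327 -0.2648] 5.82 0.0276
rail front mid [ 0.58220077 -0.26543256]
rail back mid [ 0.64465964 -0.25955167] [ 0.00971626 -0.09333216]
pos [ 0.5247 -0.2732  0.2257] shift [  4.4   1.2 176.7] yawy 94.82 turn -0.47912863136347994 tilt 0.26 w 0.0 F [0. 0. 0.] t 0
```

```bash
python3 -m crank '[[[3,1,40,-0.5,165],[0,0,50,0,165],[0,0,40,0,165],[0,0,15,0,165],[0,0,0,0,165]]]'
python3 - <<'E'
from h import *
from workcell import bot
o=bot.get_obs(); rel(o,[.521,-.272,.050],95.4)
c=bot.camera("wrist"); cv2.imwrite("pics/w3.png",c["img"])
E
```

```text
clock: 2.95
eef_pos: [0.5207, -0.2643, 0.0813]
tool_rot: [-0.048, 0.999, -0.0, -0.001]
ft_force: [0.4, -0.1, 1.4]
grip_width: 0.03
pos [ 0.5207 -0.2643  0.0813] shift [ 0.4 -7.6 31.3] yawy 95.49 turn 0.09287326257735629 tilt 0.08 w 0.03 F [ 0.4 -0.1  1.4] t 2.95
```

View pics/w3.png

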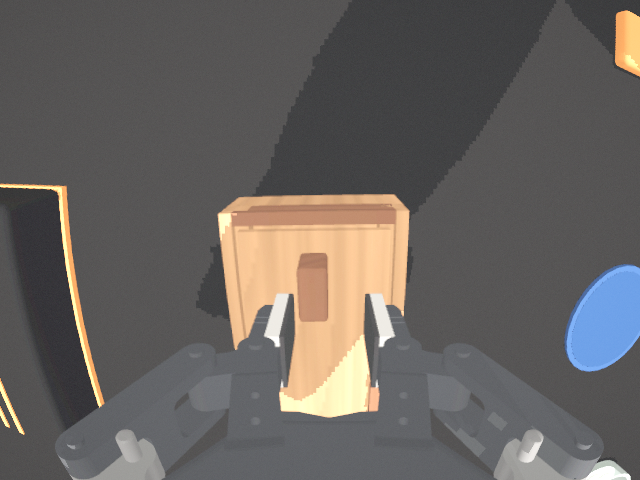

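The grip at (313,290) is left of the finger centre line at (329,330). That agrees with the 7.6 mm offset in y, so I correct it before going down.

```bash
python3 -m crank '[[[0,-7.6,0,0,165],[0,0,0,0,165]]]'
python3 - <<'E'
from h import *
from workcell import bot
o=bot.get_obs(); rel(o,[.521,-.272,.050],95.4)
E
```

```text
clock: 3.25
eef_pos: [0.5244, -0.2736, 0.0859]
tool_rot: [-0.048, 0.999, -0.002, 0.003]
ft_force: [-0.1, -0.5, -0.7]
grip_width: 0.0302
pos [ 0.5244 -0.2736  0.0859] shift [ 3.5  2.1 35.9] yawy 95.5 turn 0.10253157484685005 tilt 0.44 w 0.0302 F [-0.1 -0.5 -0.7] t 3.25
```

```bash
for i in 1 2 3; do python3 -m crank '[[[0,0,0,0,165]]]' | grep -E "eef|tool_rot"; done; python3 -m crank '[[[3,1.5,20,0,165],[0,0,0,0,165]]]'
python3 - <<'E'
from h import *
from workcell import bot
for i in range(2):
    o=bot.get_obs(); rel(o,[.521,-.272,.050],95.4)
    bot.camera("wrist")
E
```

```text
eef_pos: [0.5251, -0.2742, 0.087]
tool_rot: [-0.048, 0.999, -0.003, 0.004]
eef_pos: [0.5254, -0.2745, 0.0876]
tool_rot: [-0.048, 0.999, -0.003, 0.004]
eef_pos: [0.5254, -0.2745, 0.0878]
tool_rot: [-0.048, 0.999, -0.003, 0.004]
clock: 3.88
eef_pos: [0.5225, -0.2734, 0.0676]
tool_rot: [-0.048, 0.999, -0.003, 0.005]
ft_force: [-0.7, 0.7, 0.9]
grip_width: 0.0299
pos [ 0.5225 -0.2734  0.0676] shift [ 1.5  1.7 17.6] yawy 95.45 turn 0.05077896049260744 tilt 0.65 w 0.0299 F [-0.7  0.7  0.9] t 3.875
pos [ 0.5238 -0.2741  0.069 ] shift [ 2.8  2.5 18.9] yawy 95.45 turn 0.05274779961146692 tilt 0.83 w 0.0304 F [ 0.3 -0.6  0.1] t 3.925
```

```bash
python3 -m crank '[[[2.5,2,17,0,165]]]'
python3 - <<'E'
from h import *
from workcell import bot
for i in range(5):
    o=bot.get_obs(); rel(o,[.521,-.272,.050],95.4)
    c=bot.camera("wrist")
print(Rn.from_quat(o["tool_rot"]).as_matrix().round(4))
cv2.imwrite("pics/w4.png",c["img"]); np.savez("w4.npz",pos=o["eef_pos"],q=o["tool_rot"],**c)
E
```

```text
clock: 4.1
eef_pos: [0.5242, -0.274, 0.0548]
tool_rot: [-0.048, 0.999, -0.006, 0.009]
ft_force: [-0.4, -0.0, 0.4]
grip_width: 0.0301
pos [ 0.5242 -0.274   0.0548] shift [3.1 2.3 4.8] yawy 95.45 turn 0.047056955204325845 tilt 1.24 w 0.0301 F [-0.4 -0.   0.4] t 4.1
pos [ 0.5216 -0.2726  0.0516] shift [0.6 0.7 1.6] yawy 95.45 turn 0.05344028879171958 tilt 0.88 w 0.0298 F [-1.   0.1 -1.8] t 4.15
pos [ 0.5212 -0.2723  0.0519] shift [0.2 0.4 1.9] yawy 95.46 turn 0.05597969912680867 tilt 0.8 w 0.0302 F [-0.3  1.  -0.1] t 4.2
pos [ 0.5217 -0.2726  0.0526] shift [0.6 0.7 2.6] yawy 95.45 turn 0.053775732405171084 tilt 0.86 w 0.0298 F [-0.1  0.1  0.6] t 4.25
pos [ 0.5222 -0.2729  0.0532] shift [1.2 1.1 3.1] yawy 95.45 turn 0.05320832537103115 tilt 0.94 w 0.0302 F [0.4 0.1 0.4] t 4.3
[[-0.9954 -0.095   0.014 ]
 [-0.0952  0.9954 -0.0086]
 [-0.0131 -0.0099 -0.9999]]
```

View pics/w4.png

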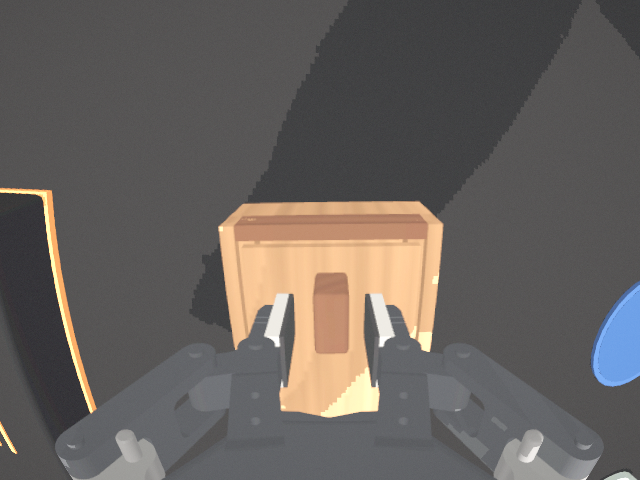

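The block at (331,312) is centred between the pads. I go down the last 3 mm and close.

```bash
python3 -m crank '[[[1,1,4,0,165],[0,0,0,0,255],[0,0,0,0,255],[0,0,0,0,255],[0,0,0,0,255]]]'
python3 - <<'E'
from h import *
from workcell import bot
o=bot.get_obs(); rel(o,[.521,-.272,.050],95.4)
c=bot.camera("wrist"); cv2.imwrite("pics/w5.png",c["img"]); np.savez("w5.npz",pos=o["eef_pos"],q=o["tool_rot"],**c)
print(Rn.from_quat(o["tool_rot"]).as_matrix().round(4))
E
```

```text
clock: 4.97
eef_pos: [0.5227, -0.2728, 0.0509]
tool_rot: [-0.048, 0.999, -0.006, 0.008]
ft_force: [0.2, -0.5, -0.1]
grip_width: 0.0126
pos [ 0.5227 -0.2728  0.0509] shift [1.6 0.9 0.9] yawy 95.46 turn 0.05507635467066052 tilt 1.15 w 0.0126 F [ 0.2 -0.5 -0.1] t 4.975
[[-0.9953 -0.0951  0.0173]
 [-0.0952  0.9954 -0.0102]
 [-0.0163 -0.0118 -0.9998]]
```

View pics/w5.png

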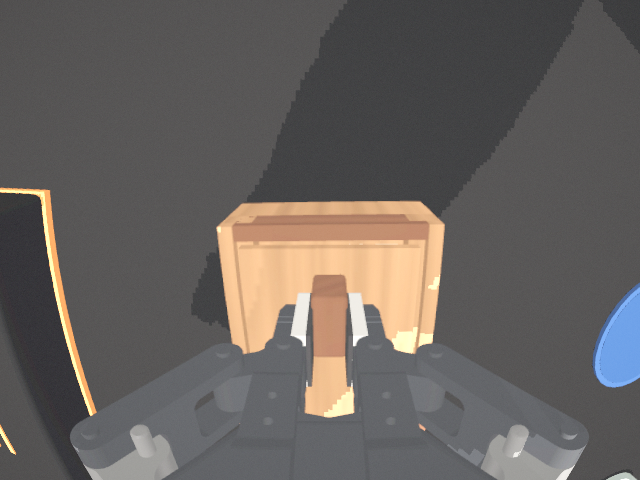

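The pads are on both sides of the grip, at (303,325) and (357,325), and the opening is 12.6 mm. I start with a small lift.

```bash
python3 -m crank '[[[0,0,-4,0,255],[0,0,-3,0,255],[0,0,0,0,255]]]'
python3 - <<'E'
from h import *
from workcell import bot
for i in range(3):
    o=bot.get_obs(); rel(o,[.5227,-.2728,.0509+.008],95.4)
    c=bot.camera("wrist")
cv2.imwrite("pics/w6.png",c["img"]); np.savez("w6.npz",pos=o["eef_pos"],q=o["tool_rot"],**c)
E
```

```text
clock: 5.4
eef_pos: [0.5224, -0.2727, 0.0582]
tool_rot: [-0.048, 0.999, -0.005, 0.008]
ft_force: [-0.3, -0.4, -1.1]
grip_width: 0.0127
pos [ 0.5224 -0.2727  0.0582] shift [-0.3 -0.1 -0.7] yawy 95.45 turn 0.049678964743989695 tilt 1.13 w 0.0127 F [-0.3 -0.4 -1.1] t 5.4
pos [ 0.5223 -0.2726  0.0581] shift [-0.4 -0.2 -0.8] yawy 95.45 turn 0.05143638599710698 tilt 1.12 w 0.0125 F [ 0.2 -0.1 -0.9] t 5.45
pos [ 0.5222 -0.2726  0.0579] shift [-0.5 -0.3 -1. ] yawy 95.45 turn 0.051103059232730175 tilt 1.1 w 0.0123 F [ 0.6 -0.3 -0.2] t 5.5
```

View pics/w6.png

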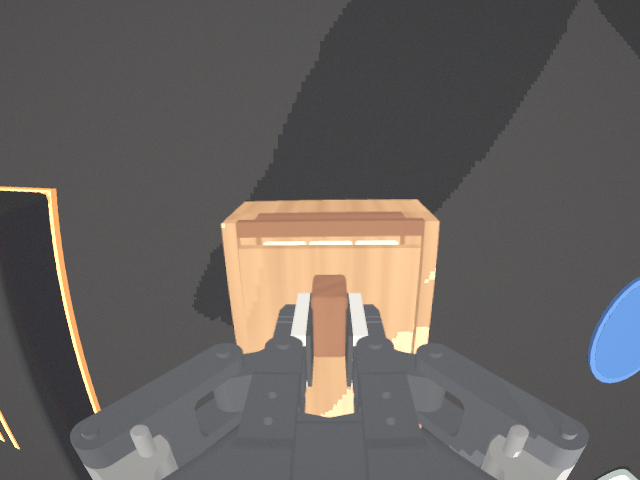

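The lid edge is up at row 245 with dominoes visible in the gap. I slide along tool +x, adding a little height as I go.

```bash
python3 -m crank '[[[4,0,-1,0,255],[6,0,-0.2,0,255],[6,0,-0.2,0,255]]]'
python3 - <<'E'
from h import *
from workcell import bot
for i in range(2):
    o=bot.get_obs(); rel(o,[.5227,-.2728,.0509+.008],95.4)
    c=bot.camera("wrist")
cv2.imwrite("pics/w7.png",c["img"])
E
```

```text
clock: 5.92
eef_pos: [0.5051, -0.274, 0.0587]
tool_rot: [-0.048, 0.999, -0.005, 0.008]
ft_force: [0.7, 0.7, -0.5]
grip_width: 0.0127
pos [ 0.5051 -0.274   0.0587] shift [-17.6  -0.5   0.1] yawy 95.47 turn 0.07105080932430496 tilt 1.05 w 0.0127 F [ 0.7  0.7 -0.5] t 5.925
pos [ 0.5041 -0.274   0.0586] shift [-18.6  -0.6   0. ] yawy 95.44 turn 0.0403229960466831 tilt 0.99 w 0.013 F [-0.4  1.  -1.7] t 5.975
```

View pics/w7.png

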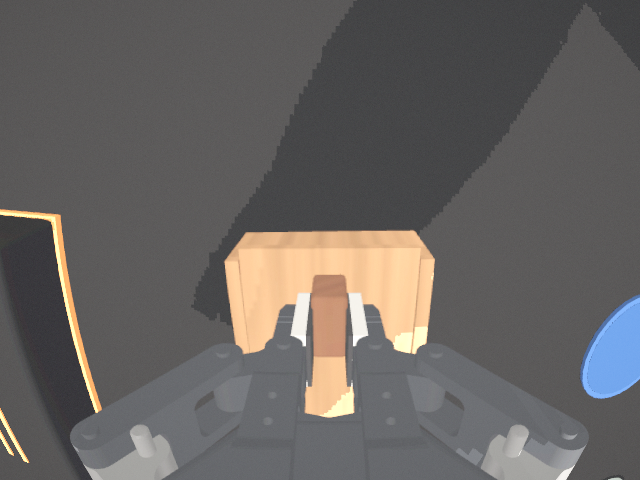

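The lid is over the lip with almost no force, so I continue to about 78 mm.

```bash
python3 -m crank '[[[8,-0.3,-0.2,0,255],[10,-0.2,-0.2,0,255],[10,0,-0.2,0,255],[10,0,-0.2,0,255],[10,0,-0.2,0,255],[10,0,-0.2,0,255],[2,0,0,0,255],[0,0,0,0,255]]]'
python3 - <<'E'
from h import *
from workcell import bot
for i in range(2):
    o=bot.get_obs(); rel(o,[.5227,-.2728,.0509+.008],95.4)
    c=bot.camera("side")
cv2.imwrite("pics/s8.png",c["img"])
c=bot.camera("wrist");cv2.imwrite("pics/w8.png",c["img"])
E
```

```text
clock: 7.02
eef_pos: [0.4402, -0.2808, 0.0594]
tool_rot: [-0.047, 0.999, -0.005, 0.007]
ft_force: [-0.6, 0.3, -0.2]
grip_width: 0.0123
pos [ 0.4402 -0.2808  0.0594] shift [-82.9   0.2   1.7] yawy 95.38 turn -0.015621479315754527 tilt 1.05 w 0.0123 F [-0.6  0.3 -0.2] t 7.025
pos [ 0.4403 -0.2808  0.0594] shift [-82.8   0.2   1.7] yawy 95.39 turn -0.013246138911227945 tilt 1.04 w 0.0127 F [ 0.6 -0.3 -0.7] t 7.075
```

View pics/s8.png

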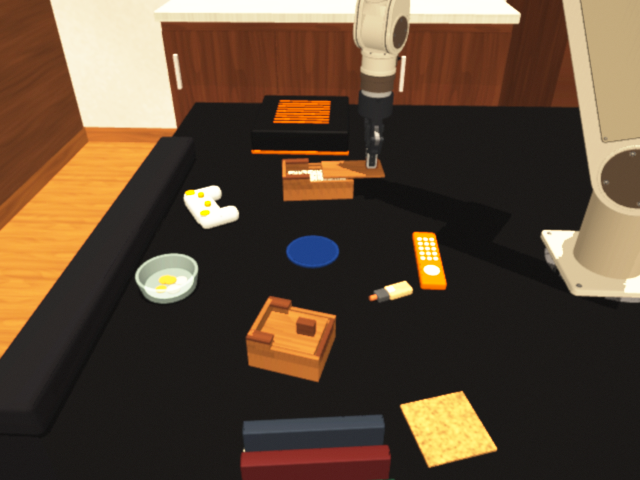

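View pics/w8.png

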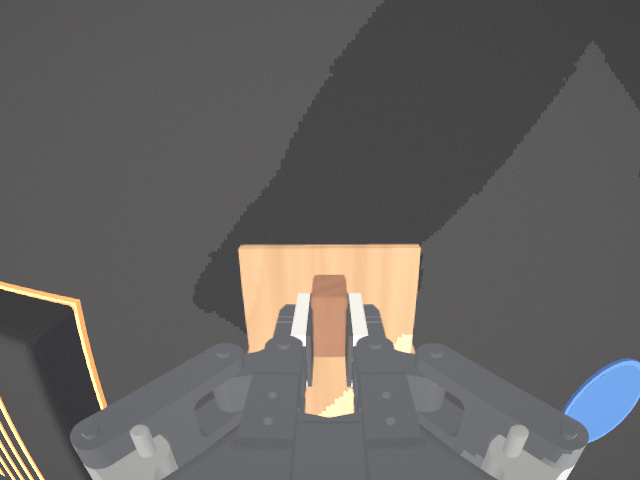

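The side view shows the lid drawn out toward the robot over the open box, with its front at (383,172) and dominoes visible inside. The wrist view shows the lid's front corners at (240,246) and (419,245). It is clear of the rails, so I raise it.

```bash
python3 -m crank '[[[0,0,-15,0,255],[0,0,-25,0,255],[0,0,-25,0,255],[0,0,-15,0,255],[0,0,0,0,255],[0,0,0,0,255]]]'
python3 - <<'E'
from h import *
from workcell import bot
o=bot.get_obs(); rel(o,[.516,-.018,.13],95.4)
c=bot.camera("wrist"); cv2.imwrite("pics/w9.png",c["img"]); np.savez("w9.npz",pos=o["eef_pos"],q=o["tool_rot"],**c)
c=bot.camera("scene"); cv2.imwrite("pics/sc9.png",c["img"])
c=bot.camera("side"); cv2.imwrite("pics/s9.png",c["img"][100:280,240:460].repeat(3,0).repeat(3,1))
E
```

```text
clock: 7.92
eef_pos: [0.4413, -0.28, 0.1457]
tool_rot: [-0.048, 0.999, -0.006, 0.009]
ft_force: [0.4, 0.6, -1.9]
grip_width: 0.0125
pos [ 0.4413 -0.28    0.1457] shift [-99.3 253.8  14. ] yawy 95.51 turn 0.11115701667615951 tilt 1.25 w 0.0125 F [ 0.4  0.6 -1.9] t 7.925
```

View pics/s9.png

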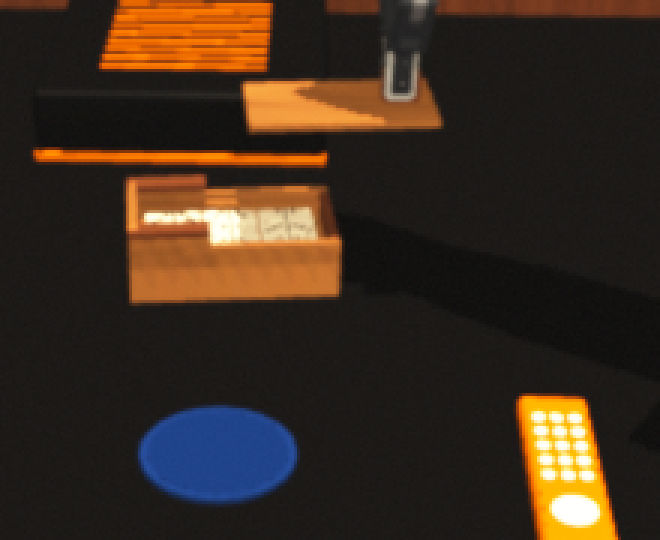

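View pics/sc9.png

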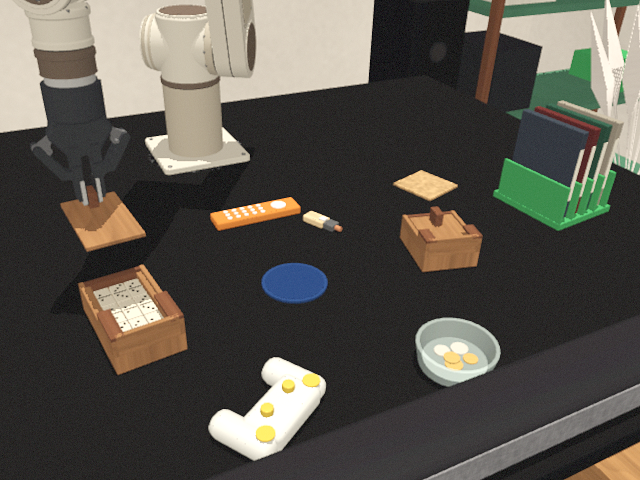

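View pics/w9.png

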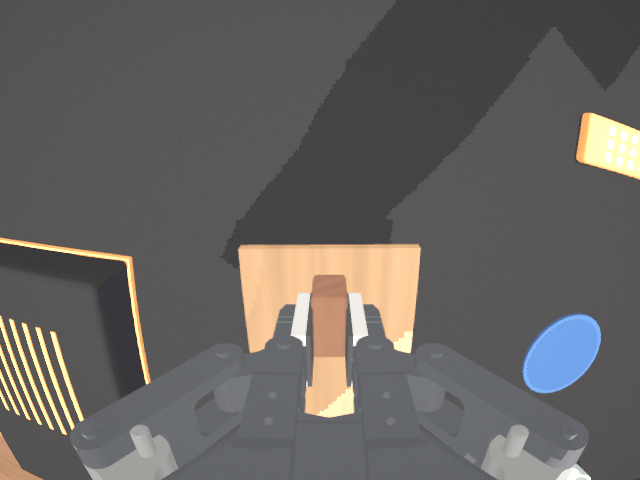

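The lid hangs level and the open box shows its dominoes. Now I work out where the lid sits in the tool frame.

Run:
```python
from h import *
w=load("w9.npz")
z=w["pos"][2]-.0059
P=wray(w,[239.5,419.5,312.5,346.5],[246,245.5,276,276],z)
R=Rn.from_quat(w["q"]).as_matrix()
print(((P-w["pos"])@R*1e3).round(1))
h=cv2.cvtColor(w["img"],cv2.COLOR_BGR2HSV);m=cv2.inRange(h,(100,100,60),(130,255,255))
k=max(cv2.findContours(m,0,cv2.CHAIN_APPROX_NONE)[0],key=cv2.contourArea)[:,0]
k=k[k[:,1]<392];Q=wray(w,k[:,0],k[:,1],.004);c,r=circ(Q);print("coaster",c,r)
```

```text
[[ 27.9 -39.1   5.9]
 [ 28.5  38.2   4.9]
 [ 14.3  -7.7   5.8]
 [ 14.4   7.1   5.6]]
coaster [ 0.56012377 -0.01492854] 0.05267802034938991
```

```bash
python3 -m crank '[[[-10,25,0,0,255],[-17,42,0,0,255],[-17,42,0,0,255],[-17,42,0,0,255],[-17,42,0,0,255],[-14,34,0,0,255],[0,0,0,0,255],[0,0,0,0,255]]]'
python3 - <<'E'
from h import *
from workcell import bot
o=bot.get_obs(); rel(o,[.5189,-.019,.06],95.4)
bot.camera("wrist")
o=bot.get_obs(); rel(o,[.5189,-.019,.06],95.4)
print(Rn.from_quat(o["tool_rot"]).as_matrix().round(4))
E
```

```text
clock: 9.07
eef_pos: [0.51, -0.0387, 0.1376]
tool_rot: [-0.047, 0.999, -0.005, 0.003]
ft_force: [0.1, -0.1, -0.1]
grip_width: 0.0127
pos [ 0.51   -0.0387  0.1376] shift [-10.2  19.5  77.5] yawy 95.35 turn -0.0547993949951433 tilt 0.66 w 0.0127 F [ 0.1 -0.1 -0.1] t 9.075
pos [ 0.51   -0.0388  0.1376] shift [-10.2  19.6  77.5] yawy 95.31 turn -0.08654601554039232 tilt 0.65 w 0.0125 F [ 0.8 -0.1 -1.4] t 9.125
[[-0.9957 -0.0926  0.0074]
 [-0.0927  0.9957 -0.0086]
 [-0.0065 -0.0093 -0.9999]]
```

```bash
python3 -m crank '[[[-6,10,15,0,255],[-4,9,20,0,255],[0,0,20,0,255],[0,0,14,0,255],[0,0,0,0,255],[0,0,0,0,255],[0,0,0,0,255]]]'
python3 - <<'E'
from h import *
from workcell import bot
o=bot.get_obs(); rel(o,[.5189,-.019,.03],95.4)
c=bot.camera("wrist"); cv2.imwrite("pics/w10.png",c["img"]); np.savez("w10.npz",pos=o["eef_pos"],q=o["tool_rot"],**c)
for n in("scene","side"):
    c=bot.camera(n);np.savez(n+"10.npz",**c);cv2.imwrite(f"pics/{n}10.png",c["img"])
o=bot.get_obs(); rel(o,[.5189,-.019,.03],95.4)
E
```

```text
clock: 10.0
eef_pos: [0.5188, -0.0218, 0.0638]
tool_rot: [-0.042, 0.999, -0.004, 0.003]
ft_force: [-0.0, -0.1, -0.9]
grip_width: 0.0122
pos [ 0.5188 -0.0218  0.0638] shift [-0.1  3.1 33.8] yawy 94.86 turn -0.5412012963762578 tilt 0.61 w 0.0122 F [-0.  -0.1 -0.9] t 10.0
pos [ 0.5189 -0.0217  0.064 ] shift [-0.   3.  33.9] yawy 94.87 turn -0.5304477127177023 tilt 0.62 w 0.0127 F [ 0.2  0.2 -1.7] t 10.15
```

View pics/scene10.png

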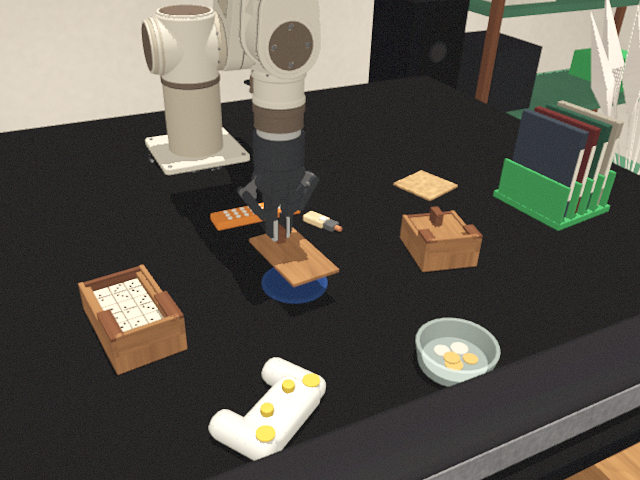

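View pics/side10.png

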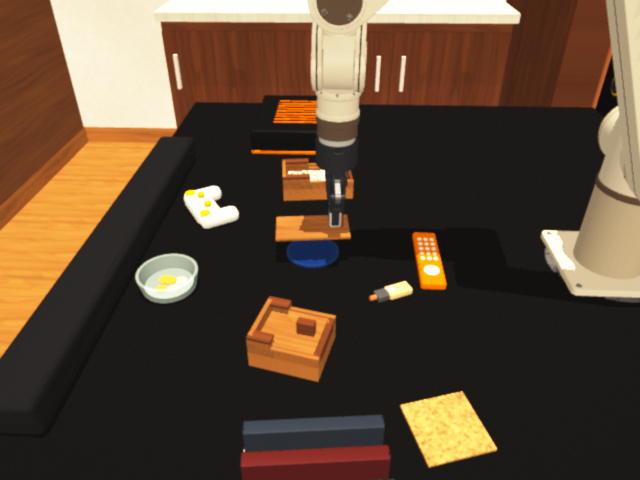

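In both views the lid is over the coaster, which shows below it at (294,283) in the scene view and (313,252) in the side view. I correct 3 mm in y and lower most of the way.

```bash
python3 -m crank '[[[0,3,6,0,255],[0,0,12,0,255],[0,0,10,0,255],[0,0,6,0,255],[0,0,0,0,255],[0,0,0,0,255]]]'
python3 - <<'E'
from h import *
from workcell import bot
o=bot.get_obs(); rel(o,[.5189,-.019,.015],95.4)
c=bot.camera("wrist"); cv2.imwrite("pics/w11.png",c["img"]); np.savez("w11.npz",pos=o["eef_pos"],q=o["tool_rot"],**c)
ims=[]
for n,b in(("scene",(220,210,370,330)),("side",(250,200,400,290))):
    c=bot.camera(n);np.savez(n+"11.npz",**c);ims.append(cv2.resize(c["img"][b[1]:b[3],b[0]:b[2]],None,fx=4,fy=4 if n=="scene" else 3,interpolation=cv2.INTER_CUBIC))
cv2.imwrite("pics/c11a.png",ims[0]);cv2.imwrite("pics/c11b.png",ims[1])
o=bot.get_obs(); rel(o,[.5189,-.019,.015],95.4)
E
```

```text
clock: 10.9
eef_pos: [0.5186, -0.0187, 0.0272]
tool_rot: [-0.043, 0.999, -0.004, 0.003]
ft_force: [0.3, 0.5, -0.9]
grip_width: 0.0127
pos [ 0.5186 -0.0187  0.0272] shift [-0.2 -0.2 12.2] yawy 94.88 turn -0.5175820762174936 tilt 0.6 w 0.0127 F [ 0.3  0.5 -0.9] t 10.9
pos [ 0.5188 -0.0187  0.0275] shift [ 0.  -0.2 12.5] yawy 94.88 turn -0.515006621087835 tilt 0.62 w 0.0128 F [-0.1  0.3 -0.4] t 11.05
```

View pics/c11a.png

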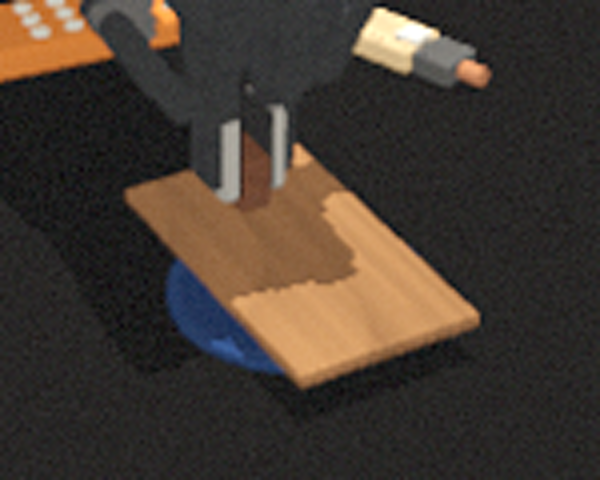

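View pics/w11.png

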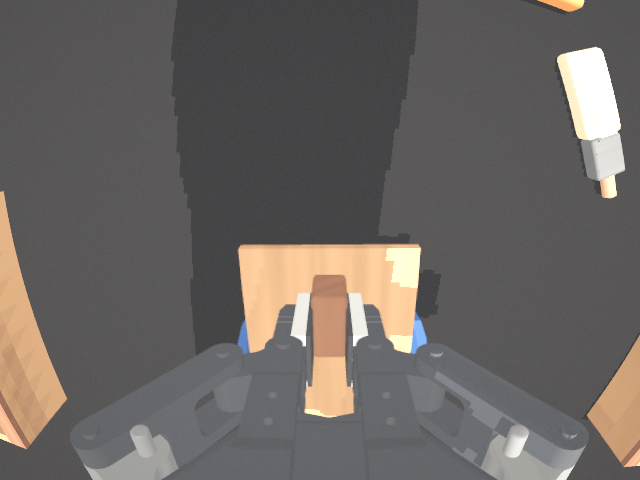

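The lid hovers about 12 mm above the coaster, with blue showing on both sides at (243,335) and (418,335). I check its centre using the lid's diagonal corners.

Run:
```python
from h import *
c=load("scene11.npz")
f=lambda a,z:ray(c,a[0]/4+220-.4,a[1]/4+210-.4,z)[:2]
A,B,C=f((126,190),.0213),f((479,317),.0213),f((301,378),.0213)
print("lid",A,B,C,"centre",(A+B)/2,"len",np.hypot(*(C-A)),"wid",np.hypot(*(B-C)))
for n in("scene","side"):
    c=load(n+"0.npz");h=cv2.cvtColor(c["img"],cv2.COLOR_BGR2HSV);m=cv2.inRange(h,(105,120,60),(130,255,255))
    k=max(cv2.findContours(m,0,cv2.CHAIN_APPROX_NONE)[0],key=cv2.contourArea)[:,0]
    print(n,circ(np.array([ray(c,*p,.004) for p in k])))
c=load("side11.npz")
cv2.imwrite("pics/c11b.png",cv2.resize(c["img"][205:275,260:370],None,fx=7,fy=7,interpolation=cv2.INTER_CUBIC))
```

```text
lid [ 0.4955483 -0.0604669] [0.63092183 0.02842945] [ 0.63697199 -0.04826257] centre [ 0.56323506 -0.01601872] len 0.1419493102178025 wid 0.07693029979070859
scene (array([ 0.56438714, -0.0154671 ]), np.float64(0.05294830972661788))
side (array([ 0.56207624, -0.0120244 ]), np.float64(0.053307672356977406))
```

View pics/c11b.png

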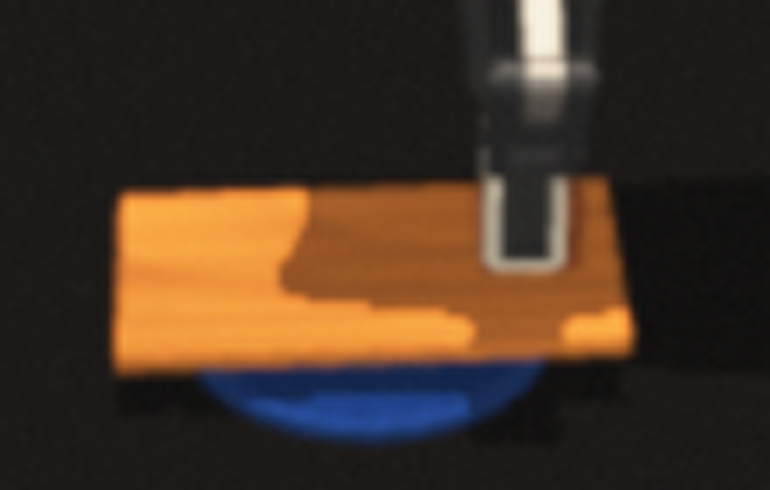

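The side crop puts the lid's mid-column at 373 against about 371 for the coaster, and the scene view agrees to about 1 mm. I lower to contact.

```bash
python3 -m crank '[[[-0.5,0,5,0,255],[0,0,4,0,255],[0,0,1.5,0,255],[0,0,0,0,255]]]'
python3 - <<'E'
from h import *
from workcell import bot
for i in range(3):
    o=bot.get_obs(); rel(o,[.5189,-.019,.015],95.4); c=bot.camera("side")
cv2.imwrite("pics/c12.png",cv2.resize(c["img"][205:275,260:370],None,fx=7,fy=7,interpolation=cv2.INTER_CUBIC))
E
```

```text
clock: 11.55
eef_pos: [0.5197, -0.0188, 0.0167]
tool_rot: [-0.043, 0.999, -0.004, 0.004]
ft_force: [0.1, 0.9, -1.0]
grip_width: 0.0126
pos [ 0.5197 -0.0188  0.0167] shift [ 0.9 -0.2  1.7] yawy 94.88 turn -0.5188036998988252 tilt 0.66 w 0.0126 F [ 0.1  0.9 -1. ] t 11.55
pos [ 0.5198 -0.0188  0.0168] shift [ 0.9 -0.1  1.7] yawy 94.88 turn -0.5204514846973325 tilt 0.67 w 0.0124 F [-0.  -0.7 -0.8] t 11.6
pos [ 0.5199 -0.0188  0.0169] shift [ 1.  -0.1  1.9] yawy 94.88 turn -0.5204700436659238 tilt 0.67 w 0.0127 F [0.  0.1 0. ] t 11.65
```

View pics/c12.png

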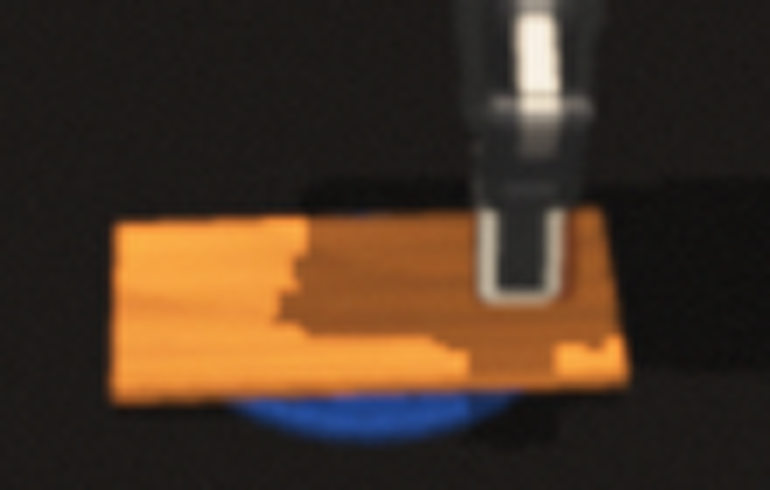

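```bash
python3 -m crank '[[[0.7,0,1.5,0,255],[0,0,0.8,0,255]]]'; python3 -m crank '[[[0,0,0.8,0,255]]]' | grep -E "eef|force";  python3 - <<'E'
from h import *
from workcell import bot
o=bot.get_obs(); rel(o,[.5189,-.019,.015],95.4); 
E
```

```text
clock: 11.95
eef_pos: [0.5195, -0.0189, 0.015]
tool_rot: [-0.043, 0.999, -0.004, 0.004]
ft_force: [-1.0, -1.0, 2.4]
grip_width: 0.0125
eef_pos: [0.5195, -0.019, 0.0146]
ft_force: [-3.3, -0.6, 8.4]
pos [ 0.5195 -0.019   0.0146] shift [ 0.6  0.  -0.4] yawy 94.87 turn -0.5268786514795636 tilt 0.72 w 0.0125 F [-3.3 -0.6  8.4] t 12.075
```

The lid is in contact at 8 N and the expected height. I check centring before letting go.

Run:
```python
from h import *
from workcell import bot
for n,b in(("scene",(220,210,370,330)),("side",(260,205,370,275))):
    c=bot.camera(n);np.savez(n+"13.npz",**c);f=4 if n=="scene" else 7
    cv2.imwrite(f"pics/c13{n}.png",cv2.resize(c["img"][b[1]:b[3],b[0]:b[2]],None,fx=f,fy=f,interpolation=cv2.INTER_CUBIC))
rel(bot.get_obs(),[.5189,-.019,.015],95.4)
```

```text
pos [ 0.5195 -0.019   0.0147] shift [ 0.6  0.  -0.3] yawy 94.88 turn -0.5240831909742525 tilt 0.72 w 0.0127 F [-3.2  0.   5.2] t 12.175
```

View pics/c13scene.png

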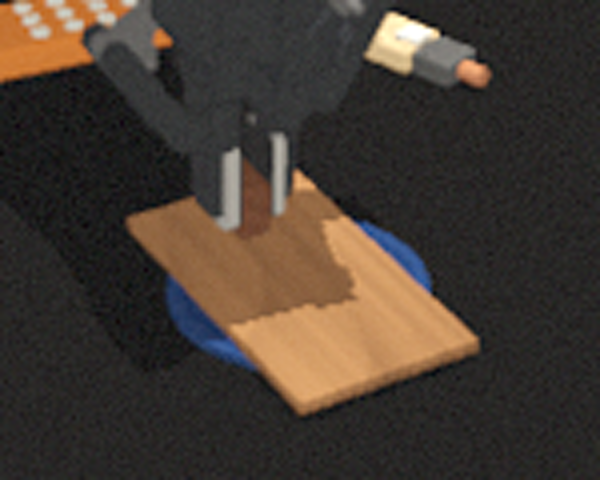

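View pics/c13side.png

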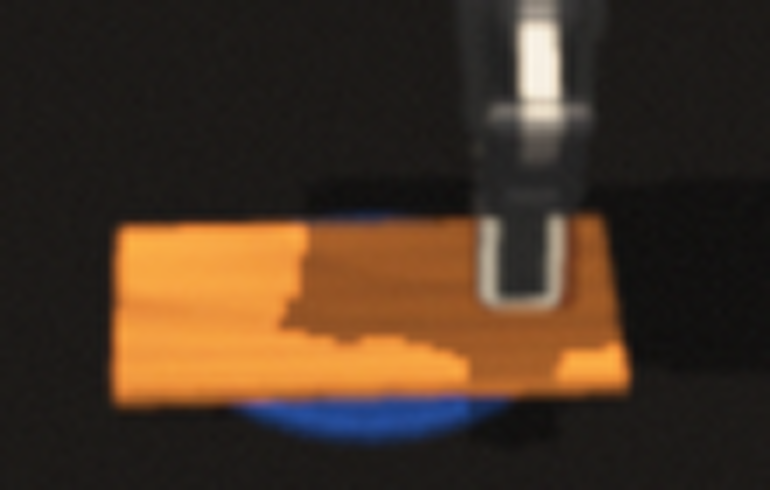

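Blue shows on both long sides in both views, so the lid is centred to within about 1–2 mm. I release and retreat straight up.

```bash
python3 -m crank '[[[0,0,0,0,200],[0,0,0,0,160],[0,0,0,0,150],[0,0,0,0,150]]]'; python3 -m crank '[[[0,0,-10,0,150],[0,0,-25,0,150],[0,0,-40,0,150],[0,0,-50,0,150],[0,0,-40,0,150],[30,0,0,0,150],[50,0,0,0,150],[50,0,0,0,150],[0,0,0,0,150],[0,0,0,0,150]]]'
python3 - <<'E'
from h import *
from workcell import bot
o=bot.get_obs()
for n in("scene","side"):
    c=bot.camera(n);np.savez(n+"14.npz",**c);cv2.imwrite(f"pics/{n}14.png",c["img"])
c=bot.camera("wrist"); cv2.imwrite("pics/w14.png",c["img"]); np.savez("w14.npz",pos=o["eef_pos"],q=o["tool_rot"],**c)
E
```

```text
clock: 12.68
eef_pos: [0.52, -0.0189, 0.0144]
tool_rot: [-0.043, 0.999, -0.004, 0.005]
ft_force: [-0.4, -0.0, -0.9]
grip_width: 0.0349
clock: 13.92
eef_pos: [0.3871, -0.0287, 0.1895]
tool_rot: [-0.043, 0.999, -0.005, 0.01]
ft_force: [0.5, 0.2, 0.5]
grip_width: 0.0351
```

View pics/scene14.png

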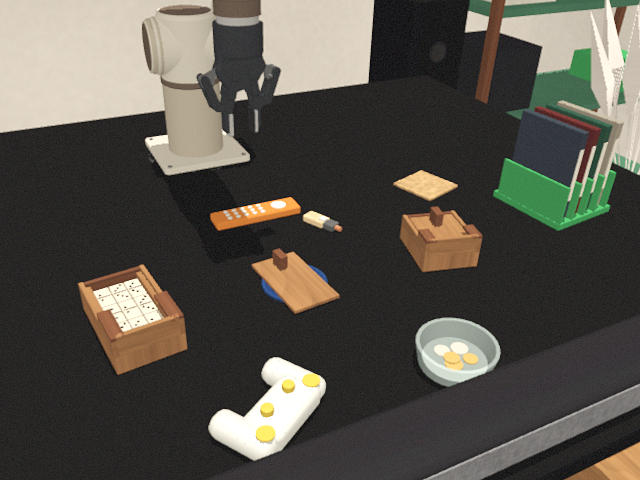

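View pics/w14.png

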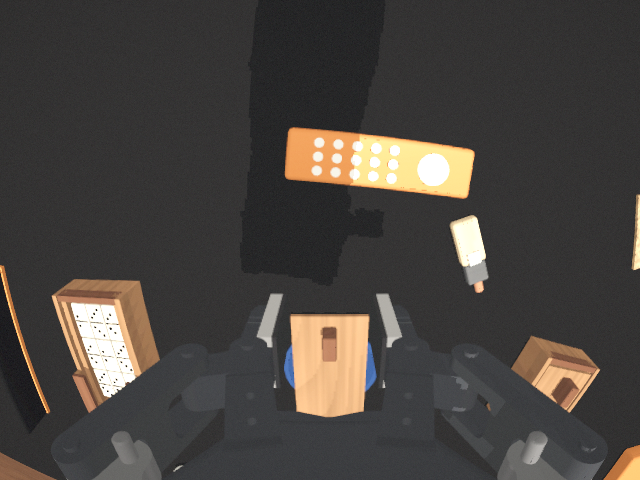

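View pics/side14.png

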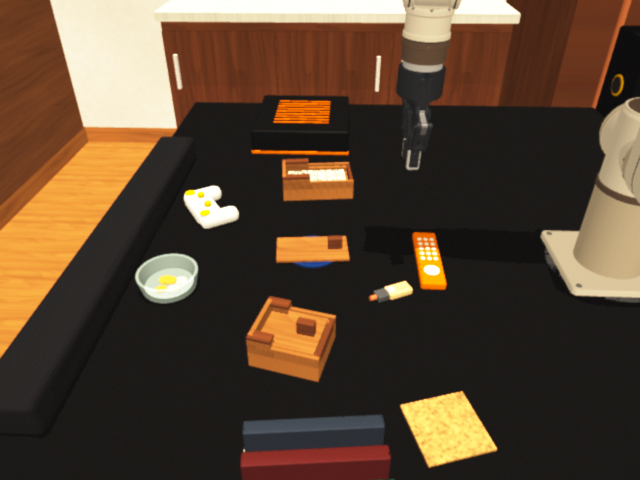

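The lid lies on the coaster, grip up. In the scene view its grip is at (280,259) and its centre at (295,281). The shorter box is still shut, and nothing else has moved. I measure the centring in all three views.

Run:
```python
from h import *
C={"scene":(.5644,-.0155),"side":(.5621,-.0120)}
for n,b in(("scene",(235,240,355,320)),("side",(260,225,365,275))):
    c=load(n+"14.npz");h=cv2.cvtColor(c["img"],cv2.COLOR_BGR2HSV)
    m=np.zeros((480,640),np.uint8);x0,y0,x1,y1=b
    P=cloud(c)
    s=cv2.inRange(h,(3,60,40),(25,255,255))[y0:y1,x0:x1];z=P[y0:y1,x0:x1,2]
    m[y0:y1,x0:x1]=((s>0)&(z<.0135)&(z>.0055))*255
    k=max(cv2.findContours(m,0,cv2.CHAIN_APPROX_NONE)[0],key=cv2.contourArea)
    q=np.array([ray(c,*p,.009)[:2] for p in k[:,0]],np.float32)
    r=cv2.minAreaRect(q*1000);vv,uu=np.where((m>0));
    Z=P[vv,uu];A=np.c_[Z[:,:2],np.ones(len(Z))];pl=np.linalg.lstsq(A,Z[:,2],rcond=None)[0]
    print(n,r,"off",np.round(np.array(r[0])-1e3*np.array(C[n]),1),"slope deg",np.degrees(pl[:2]).round(2),"z",np.median(Z[:,2]).round(4))
w=load("w14.npz")
P=wray(w,[291,369,363.5,295.5],[316,315,415.5,411.5],.009)
print("wrist",P.round(4),P.mean(0),np.hypot(*(P[0]-P[3])[:2]),np.hypot(*(P[0]-P[1])[:2]))
```

```text
scene ((565.4625854492188, -16.489276885986328), (145.5599365234375, 81.29316711425781), 5.0214314460754395) off [ 1.1 -1. ] slope deg [-0.12  0.2 ] z 0.0093
side ((562.1577758789062, -13.444068908691406), (140.44825744628906, 84.45625305175781), 4.84378719329834) off [ 0.1 -1.4] slope deg [ 0.11 -0.27] z 0.0096
wrist [[ 0.4966 -0.0598  0.009 ]
 [ 0.4883  0.0176  0.009 ]
 [ 0.6287  0.031   0.009 ]
 [ 0.6295 -0.0499  0.009 ]] [ 0.56075672 -0.01527562  0.009     ] 0.1332865157388776 0.07779223096440419
```

The lid is flat to within 0.3°, its top is at 9 mm, and it is centred within about 1.5 mm.

```bash
python3 -c "
from workcell import bot
print(bot.get_obs()['clock']);print(bot.job_done())"
```

```text
14.075
the job is handed in; nothing more can be done
None
```

I opened the longer box and laid its lid flat on the round coaster, grip up, then let go and handed the job in at about 14 s. I lifted the grip end about 8 mm over the lip and slid the lid out 83 mm. I set it down with about 8 N of contact, opened the gripper and backed well clear.

- **Centring:** the lid is off-centre by about 1.5 mm in both the scene and side views.
- **Flatness:** it is level within about 0.3°. Its top reads 9.3–9.6 mm against the expected 9 mm.
- **Rest of the scene:** the shorter box is still shut, and nothing else looked moved in the last pictures.

**Checks that disagreed:**
- **Camera offsets:** the cameras differed by 2–4 mm in absolute position. I compared lid and coaster within the same view to work around this.
- **Wrist view:** a back corner of the lid was hidden in the last wrist picture, so its length came out at 133 mm instead of 140 mm. I did not rely on that view for centring.
- **Tool tilt:** the tool drifted 0.6–1.2° off vertical during the moves. The lid lay flat after release anyway.

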